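# Shut and bolt the guard of the board test fixture

## Task

Make the test fixture safe for its test using fingertips only: push its blue-framed guard, which stands ajar, all the way shut, then hold the red spring catch down with one fingertip while the other fingertip pushes the bolt's black thumb plate across until the bolt is fully home. Let the catch spring back up behind it and take the hand away. Do not pick up or lift anything, the guard included, and leave the loose parts standing around the fixture where they are.

Things in the scene. Friction and masses are not known exactly. Their poses are not given: they have to be found in the camera images.
- fixture: Fixed test fixture, yaw up to 0.2 rad: grey base plate 240 x 142 x 12 mm (x -125 to +115 mm, 120 wide under the guard). Origin on the bench near the plate's middle; x from its front (catch, bolt) to the guard's hinge at the back; y along the bolt, the way it goes home; z up. Front to back: red catch x = -100, bolt x = -45, guard x = -18 to +116 mm. 'Fixture' coordinates below are in this frame.
- guard (a joint): Guard angle, rad: 0 shut, grows as it opens; starts at 0.12 to 0.35. Stiff hinge (0.22 N m; stays where left) at fixture x = 109, z = 30 mm, axis along y; about 2 N down on the front rim shuts it. A bolt already across keeps it from shutting.
- guard_rim (a point): Centre of the upper face of the guard's blue front rim, flat, 34 mm (x) by 114 mm (y); moves with the guard. Guard shut: at fixture (-1, 0, 62) mm; ajar: up to 45 mm higher and 17 mm further back.
- catch (a joint): How far the red spring catch is pressed, m: 0 up (locking), 0.012 fully down. 2.6 N starts it, about 6.6 N holds it fully down. Up, its tooth blocks the bolt; from 0.008 on the bolt is free. With the bolt home (0.038 or more) it springs up fully behind the bolt and locks it; in between it cannot come up fully.
- catch_top (a point): Centre of the upper face of the red catch, a flat ribbed bar 30 mm (fixture x) by 104 mm (fixture y), at fixture (-100, 0, 64) mm when up; goes straight down when pressed. A fingertip may slide along it while pressing.
- bolt (a joint): Position of the bolt, m: 0 drawn back (start), 0.042 fully home against its stop; slides along fixture +y. Friction about 2.5 N, no spring.
- thumb_plate (a point): Centre of the black upright thumb plate on the bolt, 28 (x) x 10 (y) x 44 mm high, z = 40 to 84 mm; at the start at fixture (-45, -30, 62) mm, moves with the bolt. Push its -y face towards +y. 55 mm across from the catch's middle line. A fingertip beside it at the pressed catch's height (52 to 56 mm) clears the bolt bar (top 36) and guide blocks (top 42, at y = -67 and +32 mm).
- lug_eye (a point): Centre of the eye of the blue lug on the guard's front that takes the bolt's end: 30 mm (x) by 12 mm (y), top at z = 62 mm, at fixture (-45, 55, 30) mm with the guard shut; moves with the guard.
- cabinet_corner (a point): Foot of the near right corner of the tall control cabinet that stands at the left; its front face runs from here to the left, 0.62 m high. Keep the arm in front of it when swinging across.
- relay_mid (a point): Loose bystander: grey relay, 28 x 21 x 38 mm, standing in front of the fixture; point at its centre.
- capacitor_blue_mid (a point): Loose bystander: blue can capacitor, 35 mm diameter, 52 mm high, standing in front of the fixture; point at its centre.
- terminal_strip_mid (a point): Loose bystander: green terminal strip, 20 x 76 x 18 mm, lying in front of the fixture; point at its centre.
- heat_sink_mid (a point): Loose bystander: pale finned heat sink, 44 x 60 x 25 mm, lying at the left in front of the fixture; point at its centre.

How it is judged:
On the way, in this order (a step that is already met when the one before it is completed fails the run):
1. the guard is pushed shut while the bolt is still drawn back (value of joint guard below 0.03 rad and value of joint bolt below 0.006 m), for 0.1 s.
2. the catch is held down and the bolt leaves its locked position (value of joint catch above 0.005 m and value of joint bolt above 0.008 m and value of joint guard below 0.05 rad), for 0.05 s.
3. the bolt is fully home and the catch has sprung up behind it (value of joint bolt above 0.0365 m and value of joint catch below 0.003 m), for 0.2 s.
At the end, for the whole second after the job is handed in: The guard is shut (within 0.04 rad), the bolt is fully home (at least 36.5 of 42 mm) and the catch is up again (within 3 mm) (all of step 3 and value of joint guard below 0.04 rad); the robot touches nothing.
It fails at once if the guard is lifted further open (value of joint guard above 0.45 rad).
It fails at once if the loose relay is moved (30 mm) or lifted (distance of relay_mid from where it was at the start of the episode above 0.03 m or height (world z) of relay_mid above 0.034 m).
It fails at once if the loose capacitor blue is moved (30 mm) or lifted (distance of capacitor_blue_mid from where it was at the start of the episode above 0.03 m or height (world z) of capacitor_blue_mid above 0.041 m).
It fails at once if the loose terminal strip is moved (30 mm) or lifted (distance of terminal_strip_mid from where it was at the start of the episode above 0.03 m or height (world z) of terminal_strip_mid above 0.024 m).
It fails at once if the loose heat sink is moved (30 mm) or lifted (distance of heat_sink_mid from where it was at the start of the episode above 0.03 m or height (world z) of heat_sink_mid above 0.028 m).
It also fails if it takes over 42 s, if anything falls off the work surface, if the arm or the gripper's body presses on something with over 40 N, if the wrist force passes 120 N, or if a joint passes its speed limit or range.

## Robot

A 7-joint arm with a two-finger parallel gripper is mounted at the origin on a cart in front of the work surface, level with it; the furniture and walls round the work are solid. World frame = base frame: x ahead of the robot, y to its left, z up, the work surface at z = 0. Lengths are in m, angles in rad, forces in N, time in s.
With the tool pointing down it reaches from about 0.4 to 0.85 m from the base axis. Payload 4.5 kg.
Tool frame: the origin (TCP) lies on the centre line of the jaws, within the pads' length; the fingertips stand r.tip_extent ahead of it and the grasp point (between the pads) is the TCP (r.tip_extent is the distance from the TCP to the fingertips, in m); z points along the fingers, y is the line along which they close (so a half turn about z gives the same grasp; the last joint's range is limited). The gripper opens to 88 mm and grips with 3 to 60 N. Pads are 18 mm wide; open, the fingers measure 123 mm over their backs; the gripper's body (75 mm by 187 mm) begins 45 mm behind the grasp point.
Start: joints at [1.26, 0.689, -0.195, 1.565, 0.157, 0.902, -0.215], TCP at [0.211, -0.588, 0.258] pointing down, gripper open.
Joint ranges: [-3.01, 3.01], [-0.46, 2.08], [-1.47, 1.51], [0.13, 2.56], [-1, 4.14], [0.04, 2.09], [-2.66, 2.66]. Speed limits (rad/s): [2.57, 2.57, 3.14, 3.14, 3.14, 3.14, 3.14].

## Interface

Orientations are given as a unit quaternion [x, y, z, w].
In Python, from plant import sensors, vision, finish_job, r gives the robot as it stands. The module is installed in compiled form; this text tells all that it offers.
- The arm moves only by the tool step_arm, never from a script. Its argument "steps" is a list of rows, each a list of 2 entries, a list of its own where there are three numbers: the shift along the tool's x, y, z in cm, then the turn, a rotation vector about the tool's x, y, z in degrees. A call has 1 to 12 rows; each row shifts and turns the commanded pose from where the row before left it, along the tool's axes as they then stand; what a row does not reach is not made up. A row lasts 1/8 s, in which the tool goes at most 62.5 mm and 10.7 degrees, less where a joint would pass 70% of its speed; a pose out of reach is approached as far as the arm can. A call with a gripper value outside its range is refused whole. "claw" is the opening, from -1 (shut) to 1 (fully open), set as the call begins (left out, the last holds). The fingers move at their own pace and stop on an object; "grip_force" is the grip in N (left out, the last holds). Time passes only in rows, so rows that do not move let the fingers close. It gives the time, the measured TCP pose, the force, the opening and the grip force at its end, in the units of the state.
- sensors.get_state(): the state, without advancing time (a new reading comes with each control period).
- vision.snapshot(name): name is "scene" or "side" or "wrist"; returns a dict with "img" (400x640x3 uint8, red, green, blue), "fx", "fy", "cx", "cy" (pixels), "position" and "rotation" of the camera in the world. Camera axes: x right, y down, z forward; pixel columns grow to the right and rows downward; lengths in m; the calibration is good to about 2 mm. A picture is of the moment at which its call begins. There is no depth.
- finish_job(): hands the job in; it is judged then, once.
The state is a dict: "clock": time; "q": joint angles; "qd": joint speeds; "joint_torque": joint torques, N m; "tool_pos": TCP position; "eef_rot": TCP orientation; "contact_force": force on the tool from outside, world axes, zero at the start; "moment": the same for the moment, N m; "opening": opening from 0.0 (shut) to 1.0 (fully open); "finger_force": force on a finger pad.
Only numpy, scipy, OpenCV 4.12 (cv2) and the standard library are available. Lean on these libraries where they do the work, as an engineer would, in place of code of your own. Each camera call takes 0.05 s, during which the arm holds its last target. There are 200 camera calls.

## Working session

There is one attempt and no reset: what is moved stays moved. The work goes in short steps, Python scripts to look and compute and a tool call to move; the robot and the scene stay as the last step left them, time stands still between calls to the robot, and variables do not carry over. Pictures are saved under pics/ and viewed, at most 10 in all, crops included, and the job is handed in when it is done.

Besides the shell and the picture viewer there is one more tool, called after "Call:" in YAML: its name, and indented under it one key for each argument. step_arm: Moves the arm, as the interface text tells. Its arguments: {"type":"object","properties":{"steps":{"type":"array"},"claw":{"type":"number"},"grip_force":{"type":"number"}},"required":["steps"]}

```bash
mkdir -p pics; python3 - <<'E'
from plant import sensors, vision, r
import cv2,pickle
s=sensors.get_state();print({k:s[k] for k in("clock","tool_pos","eef_rot","contact_force","opening")},r.tip_extent)
d={}
for n in("scene","side"):
    v=vision.snapshot(n);d[n]=v;cv2.imwrite(f"pics/{n}0.png",v["img"][...,::-1]);print(n,v["position"],v["rotation"],v["fx"],v["cx"],v["cy"])
pickle.dump(d,open("d0.pkl","wb"))
E
```

```text
{'clock': 0.0, 'tool_pos': array([ 0.21100064, -0.5876693 ,  0.25693698]), 'eef_rot': array([ 9.85166599e-01,  1.71598223e-01, -2.30113050e-04, -8.77259458e-04]), 'contact_force': array([-0.37542913,  0.79718056, -0.10657237]), 'opening': 0.998766585325488} 0.019
scene [ 0.1739828  -0.38324422  0.83762045] [ 0.88321093 -0.31303569  0.10990205 -0.33146439] 437.1016498587525 312.66752273072893 196.0909648663656
side [ 0.48842164 -0.5918037   0.47125097] [ 0.86325038 -0.04320311  0.02147143 -0.50246517] 368.08950015841765 317.10886458738594 195.96898771553793
```

View pics/scene0.png

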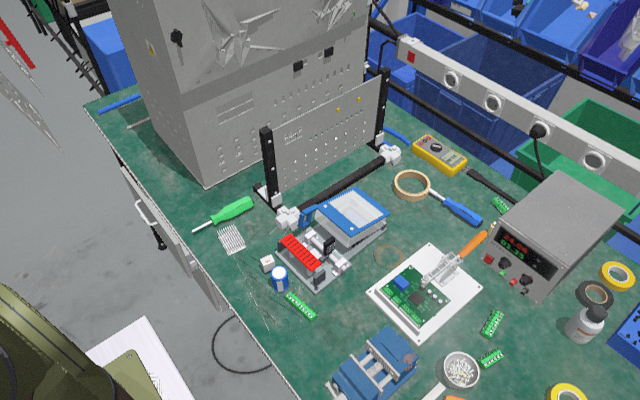

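View pics/side0.png

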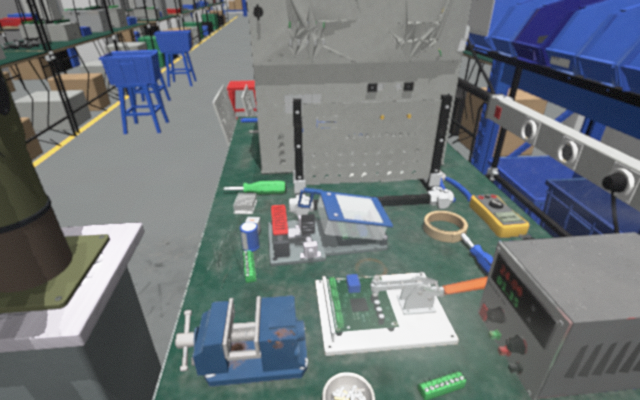

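The scene view shows the red catch near (300,252), the black thumb plate near (328,245) and the blue guard frame, ajar, near (352,210). The side view shows the catch near (280,232) and the guard near (345,208). Next I'll measure them.

```bash
cat >h.py <<'E'
import numpy as np,cv2
from scipy.spatial.transform import Rotation as R
def ray(v,p):
    d=R.from_quat(v["rotation"]).apply([(p[0]-v["cx"])/v["fx"],(p[1]-v["cy"])/v["fy"],1.]) if np.size(v["rotation"])==4 else np.array(v["rotation"])@[(p[0]-v["cx"])/v["fx"],(p[1]-v["cy"])/v["fy"],1.]
    return np.array(v["position"]),d/np.linalg.norm(d)
def plane(v,p,z):
    o,d=ray(v,p);return o+d*(z-o[2])/d[2]
def tri(v1,p1,v2,p2):
    o1,d1=ray(v1,p1);o2,d2=ray(v2,p2)
    t=np.linalg.lstsq(np.c_[d1,-d2],o2-o1,rcond=None)[0]
    a,b=o1+t[0]*d1,o2+t[1]*d2;return (a+b)/2,np.linalg.norm(a-b)
def red(img):
    h=cv2.cvtColor(img,cv2.COLOR_RGB2HSV);return (((h[...,0]<8)|(h[...,0]>172))&(h[...,1]>150)&(h[...,2]>70)).astype(np.uint8)
E
python3 - <<'E'
from h import *
import pickle
d=pickle.load(open("d0.pkl","rb"))
for n,(x0,x1,y0,y1) in dict(scene=(240,400,170,330),side=(230,400,180,270)).items():
    v=d[n];m=red(v["img"]);k=np.zeros_like(m);k[y0:y1,x0:x1]=1;m*=k
    c=max(cv2.findContours(m,0,1)[0],key=cv2.contourArea)
    b=cv2.boxPoints(cv2.minAreaRect(c));print(n,cv2.contourArea(c),b.round(1).tolist());
    for p in b:print(plane(v,p,.064).round(4))
    cr=v["img"][y0:y1,x0:x1];f=min(5,800//(x1-x0),600//(y1-y0)) ;f=4 if n=="side" else 3.75
    d[n+"c"]=cv2.resize(cr,None,fx=f,fy=f,interpolation=cv2.INTER_CUBIC)
    cv2.imwrite(f"pics/{n}c.png",d[n+"c"][...,::-1])
E
```

```text
scene 531.5 [[279.0, 241.10000610351562], [288.20001220703125, 231.3000030517578], [321.6000061035156, 262.3999938964844], [312.3999938964844, 272.20001220703125]]
[0.4488 0.0915 0.064 ]
[0.4798 0.1    0.064 ]
[ 0.4856 -0.0077  0.064 ]
[ 0.4563 -0.014   0.064 ]
side 320.0 [[271.1000061035156, 205.89999389648438], [284.20001220703125, 204.8000030517578], [286.5, 232.5], [273.3999938964844, 233.60000610351562]]
[0.4526 0.0893 0.064 ]
[0.4806 0.0909 0.064 ]
[ 0.483  -0.0124  0.064 ]
[ 0.4582 -0.0133  0.064 ]
```

View pics/scenec.png

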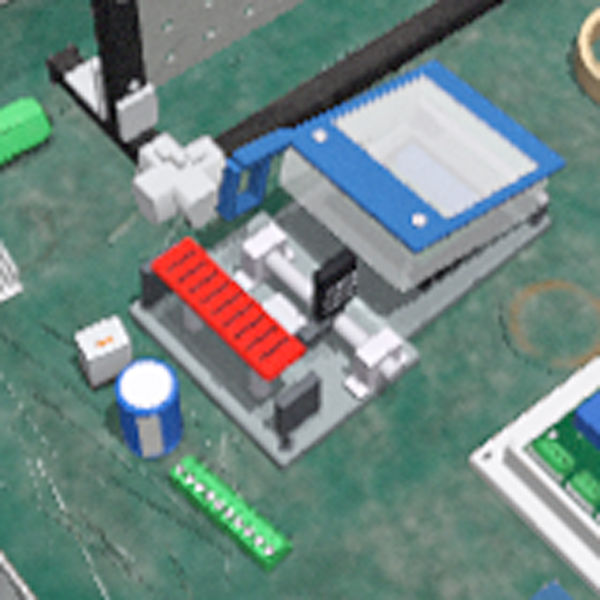

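View pics/sidec.png

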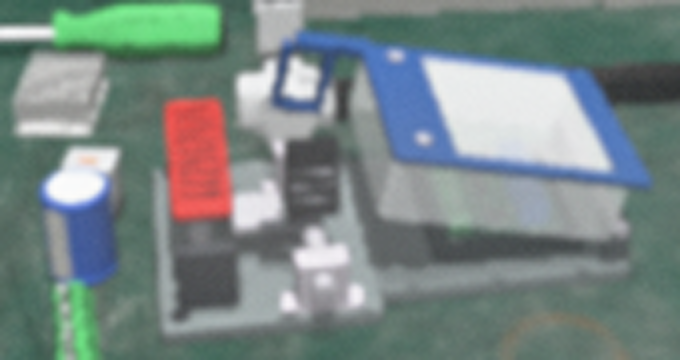

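The crops show the red catch top, the black thumb plate at scene pixel (329,240), two white screws on the blue front rim, and the relay, capacitor and strip in front. The catch fits give (0.468, 0.041) with yaw about 0.05. I'll cross-check that with the rim screws, the plate top and the post at the left.

```bash
python3 - <<'E'
from h import *
import pickle
d=pickle.load(open("d0.pkl","rb"));S,D=d["scene"],d["side"]
s=lambda x,y:(x/3.75+240-.4,y/3.75+170-.4)
e=lambda x,y:(x/4+230-.4,y/4+180-.4)
for n,a,b in[("screwL",(320,135),(397,56)),("screwR",(418,219),(424,137)),("red FL",(188,240),(222,100)),("red NR",(272,376),(173,217)),("red FR",(305,350),(230,215)),("red NL",(150,265),(167,101)),("cap top",(148,382),(78,188))]:
    p,g=tri(S,s(*a),D,e(*b));print(n,p.round(4),round(g,4))
print("plate top(z84)",plane(S,s(338,268),.084).round(4),plane(D,e(314,143),.084).round(4))
print("post",[x.round(3) for x in tri(S,(265,128),D,(297,100))], plane(S,(278,205),0).round(3))
print("relay",plane(S,s(105,335),.038).round(3),"heat",plane(S,(231,238),.025).round(3))
O=np.array([.568,.0455]);c,t=np.cos(.05),np.sin(.05)
for n,f in [("lrim guess",(.005,0)),("plate",(-.045,-.03)),("catch",(-.1,0))]:print(n,O+[c*f[0]-t*f[1],t*f[0]+c*f[1]])
E
```

```text
screwL [0.5772 0.0915 0.0854] 0.0001
screwR [0.58   0.0077 0.0868] 0.0002
red FL [0.4814 0.0959 0.0605] 0.0029
red NR [ 0.4584 -0.0094  0.0619] 0.0036
red FR [ 0.4851 -0.0057  0.058 ] 0.0023
red NL [0.4523 0.0935 0.0634] 0.0021
cap top [0.4085 0.0377 0.0494] 0.0014
plate top(z84) [0.524 0.012 0.084] [0.5267 0.0124 0.084 ]
post [array([0.522, 0.219, 0.255]), np.float64(0.002)] [0.534 0.221 0.   ]
relay [0.412 0.085 0.038] heat [0.383 0.192 0.025]
lrim guess [0.57299375 0.0457499 ]
plate [0.52455561 0.01328843]
catch [0.46812497 0.04050208]
```

Call:
step_arm:
  steps:
    - [[0, 0, 0], [0, 0, -10.4]]
    - [[0, 0, 0], [0, 0, -10.4]]
    - [[0, 0, 0], [0, 0, -10.4]]
    - [[0, 0, 0], [0, 0, -10.4]]
    - [[0, 0, 0], [0, 0, -10.4]]
    - [[0, 0, 0], [0, 0, -10.4]]
    - [[0, 0, 0], [0, 0, -10.4]]
  claw: -1

```text
clock: 0.98
tool_pos: [0.211, -0.588, 0.2572]
eef_rot: [0.689, 0.725, 0.0, -0.001]
contact_force: [-0.8, -0.3, -0.8]
opening: 0.231
finger_force: 0.0
```

Call:
step_arm:
  steps:
    - [[4.5, 2.85, 0], [0, 0, 0]]
    - [[4.5, 2.85, 0], [0, 0, 0]]
    - [[4.5, 2.85, 0], [0, 0, 0]]
    - [[4.5, 2.85, 0], [0, 0, 0]]
    - [[4.5, 2.85, 0], [0, 0, 0]]
    - [[4.5, 2.85, 0], [0, 0, 0]]
    - [[4.5, 2.85, 0], [0, 0, 0]]
    - [[4.5, 2.85, 0], [0, 0, 0]]
    - [[4.5, 2.85, 0], [0, 0, 0]]
    - [[4.5, 2.85, 0], [0, 0, 0]]

```text
clock: 2.22
tool_pos: [0.4764, -0.1246, 0.2575]
eef_rot: [0.691, 0.723, -0.0, -0.0]
contact_force: [0.7, -0.9, 0.0]
opening: 0.007
finger_force: 0.0
```

Call:
step_arm:
  steps:
    - [[4.2, 2.6, 0], [0, 0, 0]]
    - [[4.2, 2.6, 0], [0, 0, 0]]
    - [[4.2, 2.6, 1], [0, 0, 0]]
    - [[4.2, 2.6, 2], [0, 0, 0]]
    - [[0, 0, 3], [0, 0, 0]]
    - [[0, 0, 3], [0, 0, 0]]
    - [[0, 0, 2], [0, 0, 0]]
    - [[0, 0, 0], [0, 0, 0]]

```text
clock: 3.22
tool_pos: [0.571, 0.0462, 0.1461]
eef_rot: [0.691, 0.723, -0.002, -0.001]
contact_force: [0.2, 0.2, 0.0]
opening: -0.001
finger_force: 0.0
```

Call:
step_arm:
  steps:
    - [[0, 0, 1], [0, 0, 0]]
    - [[0, 0, 1], [0, 0, 0]]
    - [[0, 0, 1], [0, 0, 0]]
    - [[0, 0, 1], [0, 0, 0]]
    - [[0, 0, 0.8], [0, 0, 0]]
    - [[0, 0, 0.6], [0, 0, 0]]
    - [[0, 0, 0.5], [0, 0, 0]]
    - [[0, 0, 0.4], [0, 0, 0]]

```text
clock: 4.22
tool_pos: [0.5723, 0.0465, 0.0845]
eef_rot: [0.691, 0.723, -0.0, 0.0]
contact_force: [-0.1, 0.4, 0.7]
opening: 0.007
finger_force: 0.6
```

Call:
step_arm:
  steps:
    - [[0, 0, 0.2], [0, 0, 0]]
    - [[0, 0, 0.2], [0, 0, 0]]
    - [[0, 0, 0.1], [0, 0, 0]]
    - [[0, 0, 0.1], [0, 0, 0]]
    - [[0, 0, 0], [0, 0, 0]]

```text
clock: 4.85
tool_pos: [0.5723, 0.0466, 0.0811]
eef_rot: [0.691, 0.723, 0.0, 0.001]
contact_force: [-5.8, -0.8, 21.1]
opening: 0.006
finger_force: 10.6
```

Call:
step_arm:
  steps:
    - [[0, 0, -2], [0, 0, 0]]
    - [[0, 0, -3], [0, 0, 0]]
    - [[-2, -3, 0], [0, 0, 0]]
    - [[-2, -3, 0], [0, 0, 0]]
    - [[-0.7, -1.7, 0], [0, 0, 0]]
    - [[0, 0, 0], [0, 0, 0]]
    - [[0, 0, 0], [0, 0, 0]]
  claw: -0.15

```text
clock: 5.72
tool_pos: [0.499, -0.0031, 0.1289]
eef_rot: [0.691, 0.723, 0.001, 0.0]
contact_force: [-0.5, 0.3, -0.7]
opening: 0.425
finger_force: 0.0
```

```bash
python3 - <<'E'
from plant import sensors, vision
from h import *
import pickle
d={n:vision.snapshot(n) for n in("scene","side","wrist")};pickle.dump(d,open("d1.pkl","wb"))
a=cv2.resize(d["side"]["img"][150:270,230:390],(640,480),interpolation=2);b=cv2.resize(d["scene"]["img"][170:290,250:410],(640,480),interpolation=2)
cv2.imwrite("pics/w1.png",d["wrist"]["img"][...,::-1]);cv2.imwrite("pics/s1.png",a[...,::-1])
s=sensors.get_state();print(s["tool_pos"],s["opening"],s["contact_force"])
E
```

```text
[ 0.49858295 -0.00315174  0.12870159] 0.42639487267403564 [-0.09427087  0.8203619  -0.09024156]
```

View pics/w1.png

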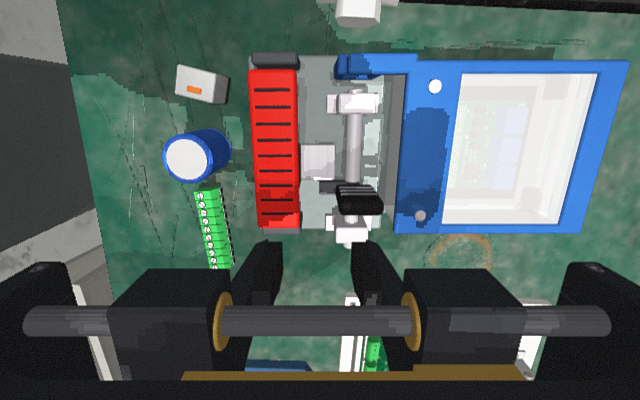

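View pics/s1.png

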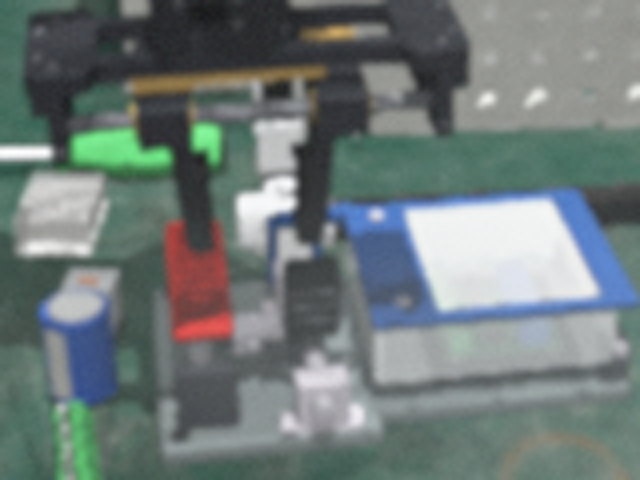

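The wrist view shows the guard flat and shut, the catch at columns 249–299, and the thumb plate near (358,197). Both fingertips are in line with them. I'll refine the positions from this view.

```bash
python3 - <<'E'
from h import *
import pickle
v=pickle.load(open("d1.pkl","rb"))["wrist"]
m=red(v["img"]);m[:,:240]=0;m[:,310:]=0
c=max(cv2.findContours(m,0,1)[0],key=cv2.contourArea);b=cv2.boxPoints(cv2.minAreaRect(c))
P=np.array([plane(v,p,.064) for p in b]);print(b.round(),P.round(4),P.mean(0).round(4))
print("screws",plane(v,(435,86),.062).round(4),plane(v,(420,216),.062).round(4))
g=v["img"][175:225,325:395].max(2)<60
print("plate px",[ (np.where(g)[1].min()+325,np.where(g)[1].max()+325,np.where(g)[0].min()+175,np.where(g)[0].max()+175)])
for z,p in[(.084,(338,213)),(.084,(383,213)),(.084,(338,188)),(.04,(350,190))]:print(z,plane(v,p,z).round(4))
print(v["position"])
E
```

```text
[[247.  69.]
 [296.  68.]
 [300. 227.]
 [251. 228.]] [[ 0.453   0.0944  0.064 ]
 [ 0.4821  0.0965  0.064 ]
 [ 0.4879 -0.0057  0.064 ]
 [ 0.4536 -0.0084  0.064 ]] [0.4692 0.0442 0.064 ]
screws [0.5674 0.0904 0.062 ] [0.5712 0.0054 0.062 ]
plate px [(np.int64(325), np.int64(383), np.int64(180), np.int64(214))]
0.084 [0.5116 0.0131 0.084 ]
0.084 [0.5394 0.0143 0.084 ]
0.084 [0.5105 0.0291 0.084 ]
0.04 [0.5236 0.0159 0.04  ]
[0.49507096 0.07620539 0.25604535]
```

Call:
step_arm:
  steps:
    - [[0, -0.1, 1.2], [0, 0, 0]]
    - [[0, 0, 1.2], [0, 0, 0]]
    - [[0, 0, 1], [0, 0, 0]]
    - [[0, 0, 0.8], [0, 0, 0]]
    - [[0, 0, 0.5], [0, 0, 0]]
    - [[0, 0, 0.4], [0, 0, 0]]
    - [[0, 0, 0.2], [0, 0, 0]]
    - [[0, 0, 0], [0, 0, 0]]

```text
clock: 6.88
tool_pos: [0.4963, -0.0039, 0.0759]
eef_rot: [0.691, 0.723, -0.0, -0.0]
contact_force: [-2.1, 0.6, 5.3]
opening: 0.422
finger_force: 2.3
```

Call:
step_arm:
  steps:
    - [[0, 0, 0.2], [0, 0, 0]]
    - [[0, 0, 0.15], [0, 0, 0]]
    - [[0, 0, 0], [0, 0, 0]]
    - [[0.3, 0, 0], [0, 0, 0]]
    - [[0.3, 0, 0], [0, 0, 0]]
    - [[0.3, 0, 0], [0, 0, 0]]
    - [[0.3, 0, 0], [0, 0, 0]]
    - [[0.2, 0, 0], [0, 0, 0]]
    - [[0, 0, 0], [0, 0, 0]]

```text
clock: 8.0
tool_pos: [0.4962, 0.0067, 0.0725]
eef_rot: [0.692, 0.722, -0.002, 0.002]
contact_force: [-0.2, -5.7, 5.8]
opening: 0.424
finger_force: 3.8
```

Call:
step_arm:
  steps:
    - [[0.4, 0, 0], [0, 0, 0]]
    - [[0.4, 0, 0], [0, 0, 0]]
    - [[0.4, 0, 0], [0, 0, 0]]
    - [[0.4, 0, 0], [0, 0, 0]]
    - [[0.4, 0, 0], [0, 0, 0]]
    - [[0.4, 0, 0], [0, 0, 0]]
    - [[0.4, 0, 0], [0, 0, 0]]
    - [[0.3, 0, 0], [0, 0, 0]]
    - [[0, 0, 0], [0, 0, 0]]

```text
clock: 9.12
tool_pos: [0.4948, 0.0378, 0.0725]
eef_rot: [0.692, 0.722, -0.002, 0.002]
contact_force: [0.4, -6.1, 6.6]
opening: 0.421
finger_force: 3.8
```

Call:
step_arm:
  steps:
    - [[0.3, 0, 0], [0, 0, 0]]
    - [[0.2, 0, 0], [0, 0, 0]]
    - [[0.2, 0, 0], [0, 0, 0]]
    - [[0.2, 0, 0], [0, 0, 0]]
    - [[0, 0, 0], [0, 0, 0]]

```text
clock: 9.75
tool_pos: [0.4945, 0.0422, 0.0727]
eef_rot: [0.694, 0.72, -0.004, 0.004]
contact_force: [1.9, -14.5, 7.6]
opening: 0.428
finger_force: 8.2
```

Call:
step_arm:
  steps:
    - [[-0.4, 0, 0], [0, 0, 0]]
    - [[-0.4, 0, -0.2], [0, 0, 0]]
    - [[0, 0, -0.6], [0, 0, 0]]
    - [[0, 0, -1.2], [0, 0, 0]]
    - [[0, 0, -2], [0, 0, 0]]
    - [[0, 0, -3], [0, 0, 0]]
    - [[-3, 0, -3], [0, 0, 0]]
    - [[-4, 0, -2], [0, 0, 0]]
    - [[-4, 0, 0], [0, 0, 0]]
    - [[0, 0, 0], [0, 0, 0]]

```text
clock: 11.0
tool_pos: [0.4994, -0.0713, 0.1929]
eef_rot: [0.693, 0.721, -0.0, 0.001]
contact_force: [-0.6, 0.2, 0.5]
opening: 0.425
finger_force: 0.0
```

```bash
python3 - <<'E'
from plant import sensors, vision
from h import *
v=vision.snapshot("side");w=vision.snapshot("scene")
a=cv2.resize(v["img"][185:265,260:360],(400,320),interpolation=2);b=cv2.resize(w["img"][200:280,270:370],(400,320),interpolation=2)
cv2.imwrite("pics/e.png",np.hstack([a,b])[...,::-1])
m=red(v["img"]);m[:,:250]=0;m[:,320:]=0;m[:190]=0;m[250:]=0
c=max(cv2.findContours(m,0,1)[0],key=cv2.contourArea);print(cv2.contourArea(c),cv2.boxPoints(cv2.minAreaRect(c)).round(1).tolist())
s=sensors.get_state();print(s["tool_pos"],s["contact_force"])
# expected pixel of plate top centre in scene for bolt 42 / 36 / 30
for u in(.042,.036,.03):
    p=np.array([.5255-.045*u,.0155+u,.084])
    for x in(v,w):
        q=R.from_quat(x["rotation"]).inv().apply(p-x["position"]);print(u,(x["fx"]*q[0]/q[2]+x["cx"]).round(1),(x["fy"]*q[1]/q[2]+x["cy"]).round(1))
E
```

```text
1.5 [[270.79998779296875, 210.6999969482422], [274.0, 205.39999389648438], [276.20001220703125, 206.6999969482422], [273.0, 212.0]]
[ 0.49957206 -0.06717849  0.19271047] [ 0.10201589 -0.32915122 -0.03355243]
0.042 305.0 203.6
0.042 315.9 227.7
0.036 305.3 205.1
0.036 317.8 229.3
0.03 305.6 206.6
0.03 319.6 231.0
```

View pics/e.png

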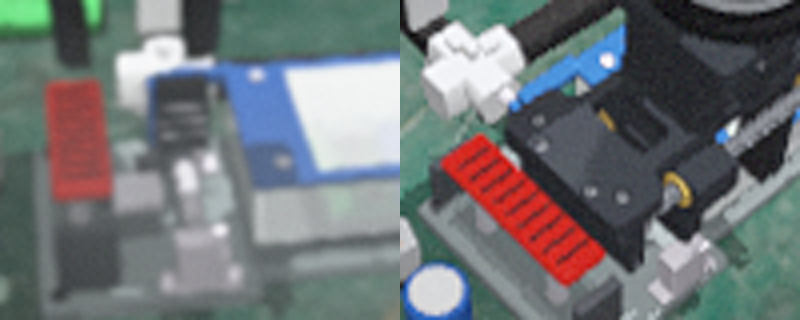

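The side view shows the catch back up at its original rows (205–235) and the plate top near (305,204), which matches a bolt at about 42 mm. The hand hides the scene view, so I'll move it further away and check from there.

Call:
step_arm:
  steps:
    - [[-4, 0, -1], [0, 0, 0]]
    - [[-5, 0, -1], [0, 0, 0]]
    - [[-5, 0, 0], [0, 0, 0]]
    - [[-5, 0, 0], [0, 0, 0]]
    - [[-3, 0, 0], [0, 0, 0]]
    - [[0, 0, 0], [0, 0, 0]]

```text
clock: 11.85
tool_pos: [0.5094, -0.2885, 0.212]
eef_rot: [0.692, 0.722, 0.0, 0.0]
contact_force: [0.4, 0.3, 0.5]
opening: 0.424
finger_force: 0.0
```

```bash
python3 - <<'E'
from plant import sensors, vision
from h import *
v=vision.snapshot("side");w=vision.snapshot("scene")
a=cv2.resize(v["img"][185:265,260:360],(400,320),interpolation=2);b=cv2.resize(w["img"][200:280,270:370],(400,320),interpolation=2)
cv2.imwrite("pics/e2.png",np.hstack([a,b])[...,::-1])
m=red(w["img"]);m[:,:250]=0;m[:,345:]=0;m[:210]=0;m[290:]=0
c=max(cv2.findContours(m,0,1)[0],key=cv2.contourArea);print(cv2.contourArea(c),cv2.boxPoints(cv2.minAreaRect(c)).round(1).tolist())
s=sensors.get_state();print(s["tool_pos"],s["contact_force"])
E
```

```text
522.0 [[279.5, 240.5], [289.0, 231.0], [321.0, 263.0], [311.5, 272.5]]
[ 0.50990944 -0.28496857  0.21227319] [-0.30988205  0.35569517  0.52708989]
```

View pics/e2.png

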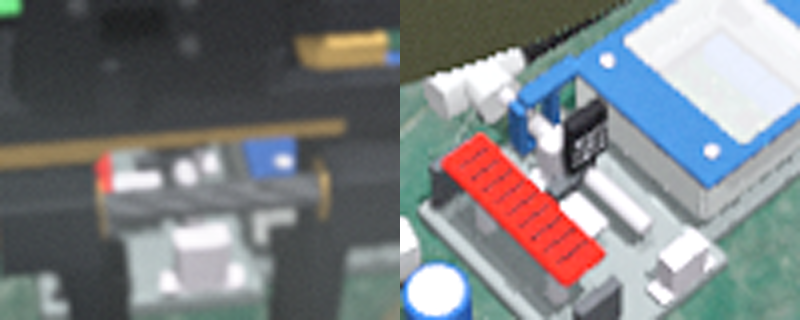

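The scene view shows the guard shut and the catch box unchanged from its start pixels, so the catch is up. The plate top is at (316,229), about 42 mm of bolt travel. I'll hand the job in.

```bash
python3 -c "
from plant import finish_job;print(finish_job())"
```

```text
the job is handed in; nothing more can be done
None
```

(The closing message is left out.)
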